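# Set the broad gauge blade in the open test grip

### The job

Take the gauge with the broad flat blade out of the rack and lower its blade into the open gap between the two metal jaws of the test grip, about half-way along the jaws, keeping hold of it until the blade is well inside. It goes fully home, upright with its collar resting on the tops of both jaws, and is then let go; leave the narrow-bladed gauge and the round pin gauge standing in the rack.

Things in the scene. Friction and masses are not known exactly. Their poses are not given: they have to be found in the camera images.
- broad_gauge_mid (a point): Broad gauge, loose, 0.15-0.3 kg: centre of its white handle (22 mm along x, 34 along y, 50 tall; grasp from above across x). Steel collar below it: 52 x 44 mm, underside 31 mm below this point; then the flat steel blade, 8 mm thick along x, 32 wide along y, tip 87 mm below. z up; a half turn looks the same. Starts upright in any of the rack's 3 slots, blade tip 25 mm deep; handle tops then 127 mm above bench.
- gap_mouth (a point): Middle of the gap between the two aluminium jaws of the fixed test grip, level with their tops, 72 mm above the bench. x across the gap, y along it, z up. Gap 18 mm wide, flared to 30 in its top 6 mm, 80 long, open-ended, 60 deep. Jaws reach 45 mm out in x; clamp screws beyond are under 52 mm high. Gauge home: blade width along this y (either way round), its handle centre 31 mm above this point.
- narrow_gauge_mid (a point): Narrow gauge, to be left in the rack: centre of its white handle, 22 x 20 mm, 50 tall. Heights as the broad gauge, but its steel blade is only 14 mm wide (8 thick) and its collar 52 x 26 mm. The rack is a grey fixed block 60 x 240 mm, 40 high, with 3 slots 18 x 36 mm, 25 deep, 76 mm apart in a row along the gauges' y.
- pin_gauge_mid (a point): Pin gauge, to be left in the rack: centre of its round white handle, 22 mm in diameter, 50 tall. Heights as the broad gauge, but with a round steel pin 14 mm in diameter for a blade and a round collar 34 mm in diameter. It stands in another of the rack's slots.
Not all that is in view belongs to the job. Leave any turquoise or yellow look-alike of the part that bears broad_gauge_mid alone.

How it is judged:
By the outcome, as a careful person would: the job done as asked, in the order asked, and still so for the second after the job is handed in, with the robot touching nothing.
It also fails if it takes over 38 s, if anything falls off the work surface, if the arm or the gripper's body presses on something with over 40 N, if the wrist force passes 120 N, or if a joint passes its speed limit or range.

### The arm

A 7-joint arm with a two-finger parallel gripper is mounted at the origin on the work surface. World frame = base frame: x ahead of the robot, y to its left, z up, the work surface at z = 0. Lengths are in m, angles in rad, forces in N, time in s.
With the tool pointing down it reaches from about 0.4 to 0.75 m from the base axis. Payload 19.5 kg.
Tool frame: the origin (TCP) lies at the very end of the fingers, on their centre line; the grasp point (between the pads) lies 19 mm behind it (env.tcp_to_grasp is the distance from the TCP to the grasp point, in m); y points along the fingers, x is the direction in which the jaws open and shut, and the axes are right-handed (so a half turn about y gives the same grasp; the last joint's range is limited). The gripper opens to 85 mm and grips with 20 to 120 N. Pads are 22 mm wide; open, the fingers measure 114 mm over their backs; the gripper's body (76 mm by 85 mm) begins 54 mm behind the grasp point. The pads swing forward as they close: fully open they stand 13 mm farther back than shut.
Start: joints at [-0.042, 0.707, -0.028, 1.485, 0.022, 0.951, -0.075], TCP at [0.575, 0, 0.205] pointing down, gripper open.
Joint ranges: [-2.71, 2.71], [-0.32, 2.16], [-1.57, 1.52], [0, 2.45], [-1.46, 4.6], [0, 2.02], [-2.83, 2.83]. Speed limits (rad/s): [1.89, 1.89, 2.57, 2.57, 3.01, 3.01, 3.01].

### API

Orientations are given as a unit quaternion [w, x, y, z].
In Python, from station import env gives the robot as it stands.
- The arm moves only by the tool servo_tool, never from a script. Its arguments are lists of equal length, an entry for each row: "translation": the shift along the world's x, y, z normalised to -1 to 1, where 1 is 1000 mm, a list of three; "twist": the turn, a rotation vector about the world's x, y, z normalised to -1 to 1, where 1 is 30 degrees, a list of three. In form: {"translation": [[x, y, z], ...], "twist": [[ax, ay, az], ...]}. A call has exactly 8 rows; each row is the pose to reach, as a shift and turn from the pose commanded when the call began; what a row does not reach only later rows make up. A row lasts 1/10 s, in which the tool goes at most 50 mm and 8.59 degrees, less where a joint would pass 70% of its speed; a pose out of reach is approached as far as the arm can. A call with a number of a shift or a turn outside -1 to 1 is refused whole. A call with a gripper value outside its range is refused whole. "jaw" is the gripper's target within -1 to 1 (fully open at 1, half-way at 0, shut at -1), set as the call begins (left out, the last holds). The fingers move at their own pace and stop on an object; "newtons" is the grip in N (left out, the last holds). Time passes only in rows, so rows that repeat a pose let the fingers close, or fill a call up. It gives the time, the measured TCP pose, the force and the opening at its end, in the units of the state.
- env.read_state(): the state, without advancing time (a new reading comes with each control period).
- env.grab_frame(name): name is "scene" or "side" or "wrist"; returns a dict with "pixels" (400x640x3 uint8, blue, green, red), "fx", "fy", "cx", "cy" (pixels), "view" (4x4, takes a point from world to camera coordinates). Camera axes: x right, y down, z forward; pixel columns grow to the right and rows downward; lengths in m; the calibration is good to about 2 mm. A picture is of the moment at which its call begins. There is no depth.
- env.finish_job(): hands the job in, once; it reports no verdict.
The state is a dict: "time": time; "joints": joint angles; "joint_velocities": joint speeds; "tau": joint torques, N m; "tcp_pos": TCP position; "orientation": TCP orientation; "force": force on the tool from outside, world axes, zero at the start; "moment": the same for the moment, N m; "gripper_width": finger opening in m.
Only numpy, scipy, OpenCV 4.12 (cv2) and the standard library are available. Lean on these libraries where they do the work, as an engineer would, in place of code of your own. Each camera call takes 0.05 s, during which the arm holds its last target. There are 200 camera calls.

## Working session

There is one attempt and no reset: what is moved stays moved. The work goes in short steps, Python scripts to look and compute and a tool call to move; the robot and the scene stay as the last step left them, time stands still between calls to the robot, and variables do not carry over. Pictures are saved under pics/ and viewed, about 8 in all and at most 12, crops included, and the job is handed in when it is done.

Besides the shell and the picture viewer there is one more tool, called after "Emit:" as name(argument=value, ...) on one line, values as JSON. servo_tool: Moves the arm, as the interface text tells. Scaled input: -1 to 1 covers 1000 mm each way for a shift and 30 degrees each way for a turn. Its arguments: {"type":"object","properties":{"translation":{"type":"array","items":{"type":"array","items":{"type":"number"}}},"twist":{"type":"array","items":{"type":"array","items":{"type":"number"}}},"jaw":{"type":"number"},"newtons":{"type":"number"}},"required":["translation","twist"]}

```bash
mkdir -p pics
cat > h.py <<'E'
import numpy as np, cv2
from station import env
def grab(n,save=None):
    f=env.grab_frame(n); f['view']=np.array(f['view']); f['pixels']=np.array(f['pixels'])
    if save: cv2.imwrite('pics/%s.png'%save,f['pixels'])
    return f
def ray(f,u,v):
    R=f['view'][:3,:3];t=f['view'][:3,3]
    d=R.T@np.array([(u-f['cx'])/f['fx'],(v-f['cy'])/f['fy'],1]); return -R.T@t,d
def onz(f,u,v,z):
    o,d=ray(f,u,v); return o+d*(z-o[2])/d[2]
def proj(f,p):
    q=f['view'][:3,:3]@np.array(p)+f['view'][:3,3]; return np.array([f['fx']*q[0]/q[2]+f['cx'],f['fy']*q[1]/q[2]+f['cy']])
E
python3 - <<'E'
from h import *
fs=[grab(n,n+'0') for n in('scene','side','wrist')]
for f in fs: print(f['fx'],f['view'].round(3).tolist())
s=env.read_state();print(s['time'],s['tcp_pos'],s['orientation'],s['gripper_width'])
E
```

```text
378.9357427886284 [[0.014, 1.0, 0.014, -0.074], [0.735, -0.0, -0.678, -0.37], [-0.678, 0.02, -0.735, 1.487], [0.0, 0.0, 0.0, 1.0]]
400.12641940136587 [[-0.98, -0.201, 0.008, 0.574], [-0.145, 0.681, -0.717, 0.136], [0.138, -0.704, -0.697, 0.996], [0.0, 0.0, 0.0, 1.0]]
300.39485148226237 [[1.0, -0.001, -0.001, -0.574], [-0.001, -0.949, 0.316, -0.039], [-0.001, -0.316, -0.949, 0.381], [0.0, 0.0, 0.0, 1.0]]
0.15 [5.74769983e-01 3.98070471e-05 2.04857453e-01] [ 7.07108681e-01 -7.07104754e-01  2.70964764e-04  3.27132812e-04] 0.08534351381700016
```

View pics/scene0.png

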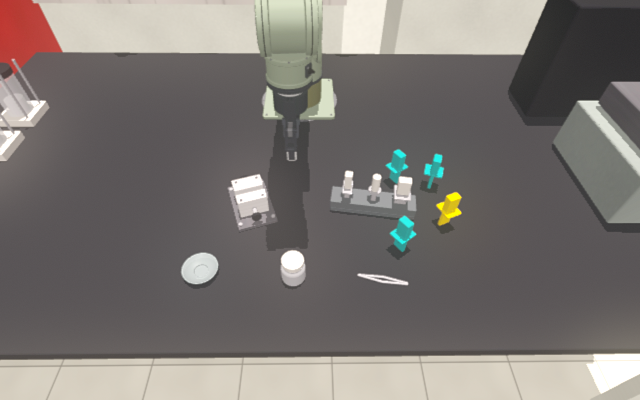

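View pics/side0.png

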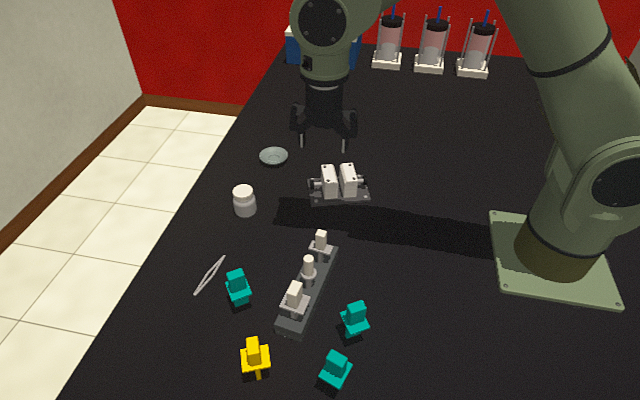

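View pics/wrist0.png

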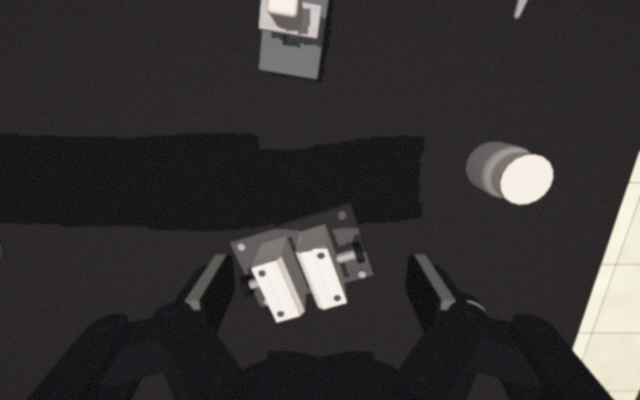

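Candidates (white handles in the rack): scene (348,178), (376,183) and (404,187), which are side (320,238), (308,262) and (293,292). The last one has the wide handle and collar, and the middle one looks round. I'll confirm that in a crop and measure them.

```bash
cat > m.py <<'E'
from h import *
out=[]
for n,box in(('scene',(325,140,480,260)),('side',(220,215,380,395))):
    f=grab(n);p=f['pixels'];x0,y0,x1,y1=box
    out.append(cv2.resize(p[y0:y1,x0:x1],(390,int(390*(y1-y0)/(x1-x0))),interpolation=cv2.INTER_CUBIC))
    mn=p.min(2); 
    m=((mn>175)).astype(np.uint8); m[:y0]=0;m[y1:]=0;m[:,:x0]=0;m[:,x1:]=0
    k,l,st,c=cv2.connectedComponentsWithStats(m)
    for i in range(1,k):
        if st[i,4]>25: print(n,st[i].tolist(),c[i].round(1),onz(f,*c[i],0.102).round(4))
    # colored look-alikes
    h=cv2.cvtColor(p,cv2.COLOR_BGR2HSV); m=((h[...,1]>150)&(h[...,2]>80)&(h[...,0]>20)&(h[...,0]<100)).astype(np.uint8)
    k,l,st,c=cv2.connectedComponentsWithStats(m)
    for i in range(1,k):
        if st[i,4]>60: print(n,'col',st[i].tolist(),onz(f,*c[i],0.06).round(3))
H=max(o.shape[0] for o in out)
cv2.imwrite('pics/crop.png',np.hstack([cv2.copyMakeBorder(o,0,H-o.shape[0],0,0,0) for o in out]))
E
python3 m.py
```

```text
scene [342, 171, 11, 24, 197] [347.7 182.6] [0.5581 0.1484 0.102 ]
scene [368, 174, 14, 20, 155] [375.6 183.6] [0.5621 0.2245 0.102 ]
scene [394, 176, 18, 25, 328] [403.1 188.3] [0.5796 0.297  0.102 ]
scene col [386, 150, 22, 33, 358] [0.441 0.309 0.06 ]
scene col [424, 154, 20, 34, 319] [0.458 0.419 0.06 ]
scene col [436, 192, 26, 34, 496] [0.613 0.425 0.06 ]
scene col [390, 216, 26, 36, 478] [0.697 0.284 0.06 ]
side [316, 229, 10, 8, 55] [320.6 232.5] [0.5525 0.126  0.102 ]
side [304, 255, 9, 7, 56] [308.2 258. ] [0.5645 0.2033 0.102 ]
side [287, 280, 15, 16, 142] [294.  287.5] [0.5764 0.2821 0.102 ]
side col [225, 268, 27, 39, 683] [0.703 0.277 0.06 ]
side col [340, 300, 30, 38, 685] [0.447 0.3   0.06 ]
side col [240, 336, 31, 44, 890] [0.62  0.417 0.06 ]
side col [318, 349, 35, 40, 790] [0.468 0.409 0.06 ]
```

View pics/crop.png

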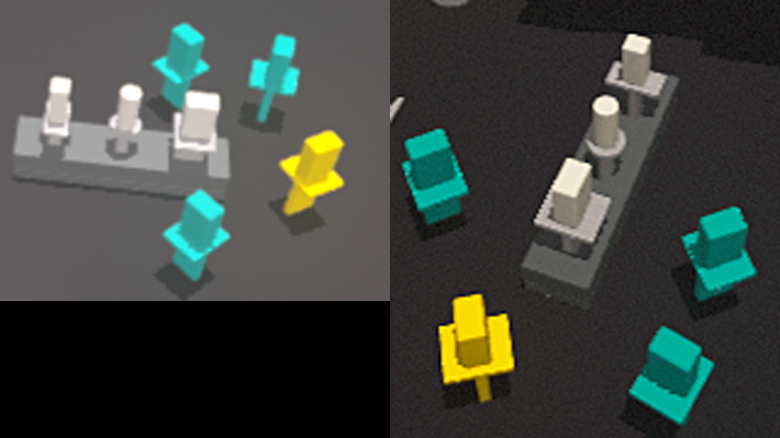

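The crop confirms it. The broad gauge is the one at scene (404,187), with the widest handle and collar. The middle one is the round pin, and the one at (348,178) is narrow. Next I'll measure the gap.

```bash
cat > g.py <<'E'
from h import *
for n,box,th in(('wrist',(230,215,375,325),190),('scene',(225,170,275,225),190),('side',(315,155,370,205),190)):
    f=grab(n);p=f['pixels'];x0,y0,x1,y1=box
    m=(p.min(2)>th).astype(np.uint8);m[:y0]=0;m[y1:]=0;m[:,:x0]=0;m[:,x1:]=0
    m=cv2.morphologyEx(m,cv2.MORPH_CLOSE,np.ones((3,3)))
    k,l,st,c=cv2.connectedComponentsWithStats(m)
    for i in range(1,k):
        if st[i,4]>60:
            ys,xs=np.where(l==i)
            P=np.array([onz(f,u,v,.072)[:2] for u,v in zip(xs,ys)])
            r=cv2.minAreaRect((P*1000).astype(np.float32)); print(n,st[i].tolist(),np.round(r[0],1),np.round(r[1],1),round(r[2],1))
E
python3 g.py
```

```text
wrist [298, 249, 48, 59, 1553] [ 577.4 -118.3] [33.2 79.4] 18.8
wrist [252, 259, 50, 62, 1651] [ 524.5 -136. ] [37.6 79.5] 18.4
scene [229, 175, 39, 42, 1082] [ 574.1 -123.1] [140.6  94.3] 19.3
side [342, 163, 16, 18, 191] [ 523.4 -140.1] [30.6 77.5] 18.6
side [322, 164, 15, 19, 203] [ 578.7 -121.6] [31.4 77.2] 19.1
```

Emit:
servo_tool(translation=[[0, 0.03, 0], [0, 0.07, 0], [0, 0.115, 0], [0, 0.16, 0], [0, 0.205, 0], [0, 0.245, 0], [0, 0.275, 0], [0, 0.29, 0]], twist=[[0, 0, -0.05], [0, 0, -0.1], [0, 0, -0.15], [0, 0, -0.2], [0, 0, -0.25], [0, 0, -0.29], [0, 0, -0.29], [0, 0, -0.29]], jaw=1)

```text
time: 1.2
tcp_pos: [0.5742, 0.293, 0.2048]
orientation: [0.705, -0.705, 0.053, -0.052]
force: [-0.1, 0.0, 0.1]
gripper_width: 0.0855
```

```bash
cat > w.py <<'E'
from h import *
s=env.read_state();print(s['time'],np.round(s['tcp_pos'],4),np.round(s['orientation'],4),s['force'])
f=grab('wrist','wrist1');p=f['pixels']
m=(p.min(2)>200).astype(np.uint8)
k,l,st,c=cv2.connectedComponentsWithStats(m)
for i in range(1,k):
    if st[i,4]>200:
        ys,xs=np.where(l==i); P=np.array([onz(f,u,v,.127)[:2] for u,v in zip(xs,ys)])
        r=cv2.minAreaRect((P*1000).astype(np.float32)); print(st[i].tolist(),np.round(r[0],1),np.round(r[1],1),round(r[2],1))
E
python3 w.py
```

```text
1.2 [0.5742 0.293  0.2048] [ 0.7054 -0.7049  0.053  -0.0524] [-0.05959361  0.00703768  0.08324612]
[489, 144, 27, 92, 616] [728.6 274.6] [81.9 11.7] 80.9
[291, 156, 44, 29, 604] [571.2 317.6] [24.1 35.8] 81.4
[599, 163, 41, 237, 5274] [845.2 140.7] [ 41.2 281.7] 9.9
[295, 293, 44, 19, 393] [554.2 186.4] [21.  42.5] 81.4
[306, 324, 21, 17, 337] [548.1 150.5] [20.2 20.5] 81.4
```

View pics/wrist1.png

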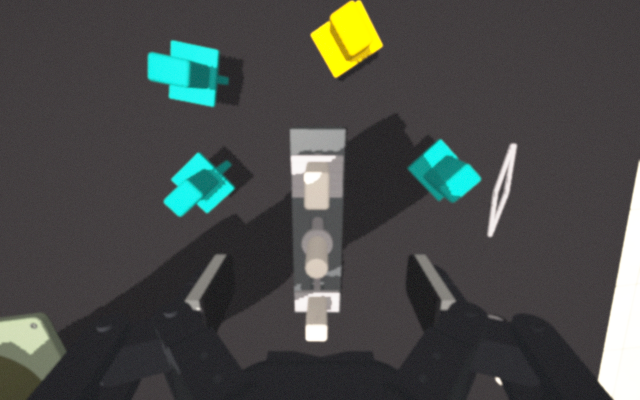

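Here the rack runs vertically at columns 290–345. The broad gauge's collar is at v≈157–200 and its handle at about (317,190), roughly centred between the fingers. The pin is at (316,265) and the narrow gauge at (316,330). I'll fit the handle-top edges at the lower threshold.

Run:
```python
from h import *
f=grab('wrist');p=f['pixels']
from scipy.spatial.transform import Rotation as R
a=np.radians(-8.7);X=np.array([np.cos(a),np.sin(a),0]);Y=np.array([-X[1],X[0],0])
for c in([.575,.294],):
  for z,hx,hy in((.127,11,17),(.077,26,22)):
    print(z,[proj(f,np.array([*c,z])+sx*hx*X/1e3+sy*hy*Y/1e3).round(1).tolist() for sx in(-1,1) for sy in(-1,1)])
g=p.min(2)
for v in(190,200):print(v,g[v,285:352].tolist())
for u in(311,322):print(u,g[150:240,u].tolist())
cv2.imwrite('pics/c2.png',cv2.resize(p[120:240,250:390],None,fx=5,fy=5,interpolation=cv2.INTER_CUBIC))
```

```text
0.127 [[309.0, 215.5], [308.6, 178.2], [333.9, 215.5], [334.6, 178.3]]
0.077 [[296.4, 202.0], [295.4, 160.5], [346.1, 202.1], [347.4, 160.6]]
190 [63, 62, 64, 61, 66, 71, 94, 119, 139, 148, 149, 146, 148, 146, 148, 147, 146, 147, 148, 154, 169, 182, 187, 192, 190, 190, 190, 190, 190, 189, 192, 191, 192, 191, 191, 190, 192, 188, 191, 193, 189, 187, 183, 171, 160, 149, 144, 147, 149, 149, 147, 149, 147, 149, 148, 147, 139, 117, 87, 54, 46, 40, 44, 41, 34, 40, 40]
200 [42, 36, 40, 39, 37, 42, 52, 66, 80, 82, 86, 84, 85, 82, 83, 79, 82, 83, 96, 128, 160, 179, 187, 190, 190, 191, 191, 191, 190, 191, 189, 190, 191, 192, 189, 192, 192, 192, 191, 190, 189, 185, 181, 167, 136, 109, 91, 85, 86, 85, 84, 86, 84, 84, 84, 86, 82, 77, 63, 45, 41, 40, 39, 32, 38, 38, 43]
311 [145, 123, 101, 83, 87, 114, 166, 223, 243, 246, 247, 241, 222, 181, 159, 155, 154, 156, 159, 158, 156, 161, 179, 219, 247, 253, 254, 255, 255, 255, 254, 249, 223, 200, 192, 190, 191, 192, 192, 190, 190, 193, 192, 191, 191, 191, 195, 192, 191, 192, 191, 191, 191, 191, 195, 190, 191, 190, 184, 166, 128, 100, 82, 84, 83, 81, 79, 82, 82, 77, 83, 85, 87, 85, 86, 84, 86, 86, 90, 97, 110, 120, 130, 144, 145, 147, 145, 146, 147, 146]
322 [156, 141, 114, 93, 93, 113, 163, 220, 241, 246, 246, 241, 220, 181, 155, 157, 156, 154, 154, 153, 154, 155, 160, 172, 189, 197, 191, 193, 193, 193, 194, 193, 194, 194, 190, 189, 190, 193, 192, 191, 188, 192, 190, 191, 192, 191, 193, 193, 192, 194, 192, 191, 192, 190, 193, 189, 188, 190, 184, 165, 131, 95, 82, 80, 81, 81, 81, 84, 85, 90, 100, 103, 106, 105, 108, 107, 108, 107, 107, 114, 115, 124, 136, 144, 148, 148, 147, 147, 147, 151]
```

View pics/c2.png

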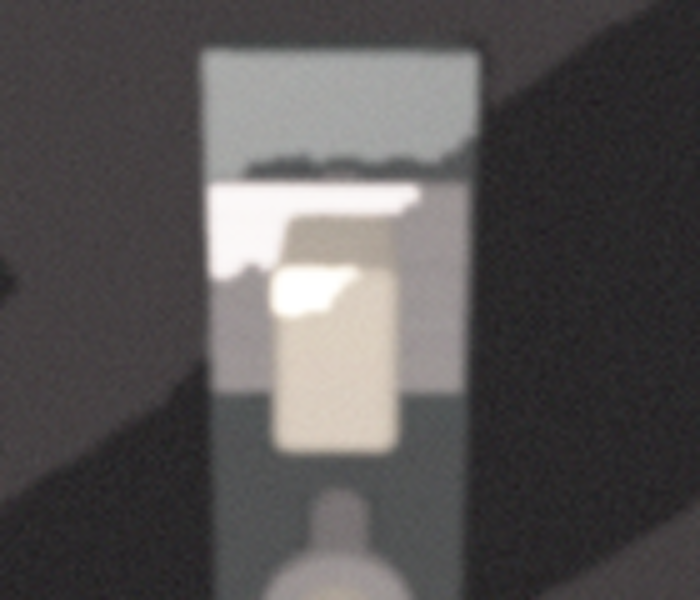

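Emit:
servo_tool(translation=[[-0.0025, 0.006, -0.005], [-0.0025, 0.006, -0.025], [-0.0025, 0.006, -0.05], [-0.0025, 0.006, -0.075], [-0.0025, 0.006, -0.095], [-0.0025, 0.006, -0.108], [-0.0025, 0.006, -0.115], [-0.0025, 0.006, -0.117]], twist=[[0, 0, 0], [0, 0, 0], [0, 0, 0], [0, 0, 0], [0, 0, 0], [0, 0, 0], [0, 0, 0], [0, 0, 0]])

```text
time: 2.1
tcp_pos: [0.5726, 0.2956, 0.088]
orientation: [-0.705, 0.705, -0.054, 0.054]
force: [0.4, 0.5, 0.0]
gripper_width: 0.0853
```

Run:
```python
from h import *
f=grab('wrist','wrist2')
s=env.read_state();print(s['time'],np.round(s['tcp_pos'],4),np.round(s['orientation'],4),s['force'])
```

```text
2.15 [0.5726 0.2958 0.0882] [ 0.7051 -0.705   0.0537 -0.0538] [ 0.41745233 -0.13756528 -0.0363872 ]
```

View pics/wrist2.png

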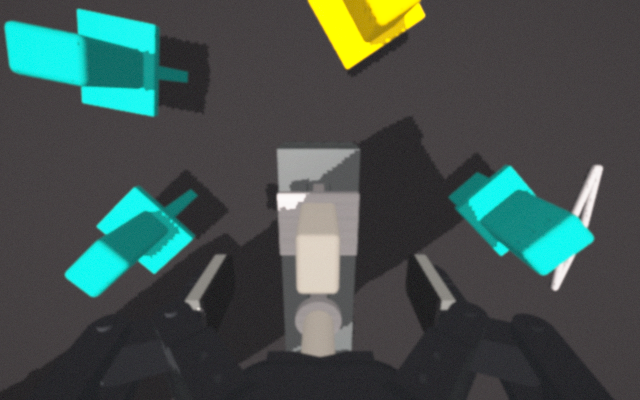

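The handle top is centred at about (318,264) between the fingers at 231 and 409. The fingers are at the right height and clear of everything. I'll nudge +3 mm in y, then close.

Emit:
servo_tool(translation=[[-0.001, 0.003, 0], [-0.001, 0.003, 0], [-0.001, 0.003, 0], [-0.001, 0.003, 0], [-0.001, 0.003, 0], [-0.001, 0.003, 0], [-0.001, 0.003, 0], [-0.001, 0.003, 0]], twist=[[0, 0, 0], [0, 0, 0], [0, 0, 0], [0, 0, 0], [0, 0, 0], [0, 0, 0], [0, 0, 0], [0, 0, 0]], jaw=-1, newtons=70)

```text
time: 2.95
tcp_pos: [0.5718, 0.2991, 0.0887]
orientation: [0.705, -0.705, 0.053, -0.054]
force: [-0.7, 0.2, 6.4]
gripper_width: 0.0199
```

Emit:
servo_tool(translation=[[0, 0, 0], [0, 0, 0.005], [0, 0, 0.015], [0, 0, 0.03], [0, 0, 0.055], [0, 0, 0.085], [0, 0, 0.115], [0, 0, 0.135]], twist=[[0, 0, 0], [0, 0, 0], [0, 0, 0], [0, 0, 0], [0, 0, 0], [0, 0, 0], [0, 0, 0], [0, 0, 0]])

```text
time: 3.75
tcp_pos: [0.5717, 0.2991, 0.226]
orientation: [0.705, -0.705, 0.053, -0.054]
force: [0.7, 0.1, -3.2]
gripper_width: 0.0204
```

Run:
```python
from h import *
a=grab('wrist')['pixels'];b=grab('side')['pixels']
s=env.read_state();print(s['time'],np.round(s['tcp_pos'],4),np.round(s['orientation'],4),s['force'],s['gripper_width'])
cv2.imwrite('pics/l3.png',np.hstack([cv2.resize(a[150:400,170:470],(400,333)),cv2.resize(b[100:350,180:480],(400,333))]))
```

```text
3.85 [0.5723 0.2994 0.2264] [ 0.7059 -0.7042  0.0524 -0.0549] [ 0.49580098 -0.09113704 -1.87452301] 0.01966265769457647
```

View pics/l3.png

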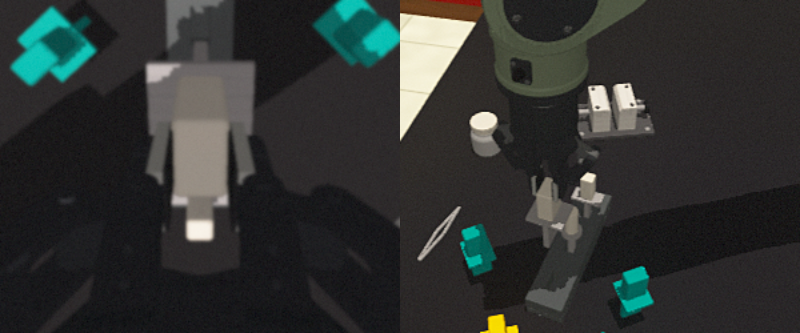

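The gauge is held square and upright: handle centred between the pads, blade clear of the rack. I'm carrying it past the gap so the wrist camera can look straight down on the jaws.

Emit:
servo_tool(translation=[[0, -0.01, 0], [0, -0.03, 0], [0, -0.06, 0], [0, -0.1, 0], [0, -0.14, 0], [0, -0.18, 0], [0, -0.22, 0], [0, -0.26, 0]], twist=[[0, 0, 0.03], [0, 0, 0.08], [0, 0, 0.14], [0, 0, 0.2], [0, 0, 0.27], [0, 0, 0.34], [0, 0, 0.4], [0, 0, 0.46]])

```text
time: 4.65
tcp_pos: [0.5704, 0.0366, 0.2223]
orientation: [-0.706, 0.707, 0.031, -0.033]
force: [1.7, -0.5, -2.3]
gripper_width: 0.02
```

Emit:
servo_tool(translation=[[0, -0.04, 0], [0, -0.08, 0], [0, -0.12, 0], [0.002, -0.16, 0], [0.003, -0.195, 0], [0.004, -0.225, 0], [0.005, -0.24, 0], [0.005, -0.245, 0]], twist=[[0, 0, 0.06], [0, 0, 0.12], [0, 0, 0.18], [0, 0, 0.25], [0, 0, 0.32], [0, 0, 0.38], [0, 0, 0.43], [0, 0, 0.45]])

```text
time: 5.45
tcp_pos: [0.5752, -0.2082, 0.222]
orientation: [0.698, -0.698, -0.113, 0.115]
force: [-0.5, 0.8, -2.3]
gripper_width: 0.0201
```

Run:
```python
from h import *
f=grab('wrist','wrist4')
s=env.read_state();print(s['time'],np.round(s['tcp_pos'],4),np.round(s['orientation'],4),s['force'],s['gripper_width'])
p=f['pixels'];np.savez('f4.npz',**{k:f[k] for k in('pixels','fx','fy','cx','cy','view')})
for th in(150,190,220):
  m=(p.min(2)>th).astype(np.uint8)
  k,l,st,c=cv2.connectedComponentsWithStats(m)
  for i in range(1,k):
    if 600<st[i,4]<8000:
        ys,xs=np.where(l==i); P=np.array([onz(f,u,v,.072)[:2] for u,v in zip(xs,ys)])
        r=cv2.minAreaRect((P*1000).astype(np.float32)); print(th,st[i].tolist(),np.round(r[0],1),np.round(r[1],1),round(r[2],1))
```

```text
5.5 [ 0.5755 -0.2076  0.2222] [ 0.6979 -0.6977 -0.1135  0.1148] [-0.92123105 -1.19558926 -2.8989356 ] 0.020182006953006423
150 [574, 11, 58, 62, 2700] [788.9   2. ] [52.1 52.8] 36.5
150 [275, 51, 39, 65, 2048] [ 521.5 -126.5] [36.7 59.6] 18.4
150 [331, 50, 56, 86, 3168] [ 585.1 -115.5] [55.3 80.8] 19.1
190 [575, 12, 56, 60, 2536] [788.8   2.2] [50.4 51.3] 36.5
190 [276, 51, 34, 63, 1637] [ 519.6 -126.1] [31.7 57.8] 18.8
190 [332, 51, 37, 85, 2769] [ 577.3 -118.5] [36.  79.9] 18.0
220 [577, 18, 50, 53, 1484] [787.9  -2.6] [38.6 47.8] 77.0
220 [277, 52, 31, 62, 1459] [ 519.2 -126.7] [29.3 56.7] 18.4
220 [337, 52, 32, 83, 2279] [ 578.5 -118.1] [30.  77.9] 18.5
```

View pics/wrist4.png

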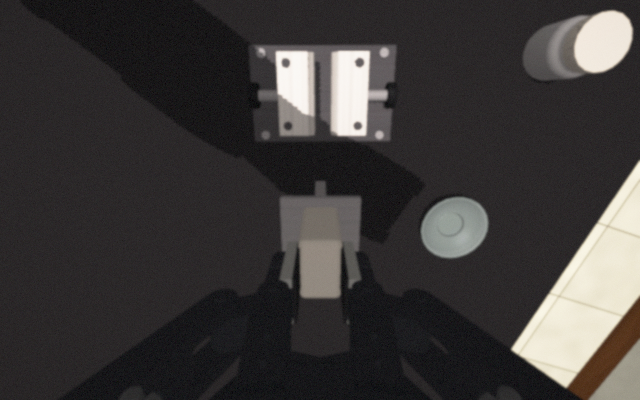

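Run:
```python
from h import *
f=dict(np.load('f4.npz'));p=f['pixels'];g=p.min(2).astype(int)
print('row90',g[90,268:380].tolist()); print('col285',g[40:150,285].tolist()); print('col350',g[40:150,350].tolist())
print(onz(f,322.8,93.5,.072))
t=np.array([.5755,-.2076,.2222])
# held handle: top at tcp z + (.127-.0887)
ztop=.2222+.127-.0887
m=g>130;m[:200]=0;m[:,:295]=0;m[:,346:]=0
print('row270',g[270,285:360].tolist());print('col320',g[195:305,320].tolist());print('row225',g[225,270:370].tolist())
print(proj(f,[t[0],t[1],ztop]),onz(f,321,268,ztop), onz(f,320.5,188,ztop-.056-.031))
```

```text
row90 [78, 81, 81, 80, 79, 79, 84, 83, 106, 157, 212, 236, 243, 243, 243, 241, 242, 242, 242, 243, 242, 239, 238, 239, 240, 242, 244, 244, 243, 243, 243, 243, 243, 241, 240, 241, 241, 240, 238, 226, 204, 192, 185, 187, 181, 159, 119, 83, 60, 52, 54, 60, 77, 86, 91, 95, 94, 92, 90, 95, 94, 99, 119, 156, 184, 197, 204, 208, 213, 223, 232, 238, 240, 242, 242, 240, 241, 241, 241, 242, 240, 238, 236, 235, 239, 240, 241, 241, 242, 241, 241, 241, 241, 239, 238, 237, 239, 237, 232, 212, 173, 147, 139, 130, 134, 134, 135, 136, 137, 138, 132, 137]
col285 [39, 43, 35, 45, 53, 72, 87, 91, 94, 102, 136, 195, 231, 241, 242, 242, 237, 220, 168, 120, 102, 98, 96, 93, 95, 101, 125, 174, 224, 240, 243, 243, 244, 244, 243, 244, 243, 242, 243, 241, 243, 243, 242, 243, 243, 243, 243, 243, 243, 242, 242, 242, 242, 242, 240, 242, 241, 234, 206, 166, 145, 139, 134, 134, 134, 135, 137, 136, 136, 136, 131, 133, 132, 132, 133, 134, 134, 133, 132, 132, 129, 122, 102, 80, 68, 59, 58, 64, 80, 104, 120, 130, 131, 131, 119, 105, 78, 58, 48, 48, 47, 40, 22, 26, 15, 23, 21, 20, 26, 26]
col350 [39, 33, 42, 42, 54, 71,
[... 1267 characters left out ...]
9, 129, 129, 127, 129, 129, 129, 127, 131, 128, 128, 130, 124, 130, 130, 125, 128, 126, 127, 127, 127, 127, 126, 129, 114, 99, 72, 48, 42, 42, 35, 40, 39]
row225 [36, 43, 40, 38, 40, 40, 43, 40, 39, 47, 60, 79, 93, 99, 99, 99, 99, 102, 99, 97, 97, 97, 97, 98, 98, 96, 100, 100, 95, 98, 96, 95, 98, 99, 100, 101, 103, 101, 103, 101, 101, 100, 102, 100, 97, 100, 100, 102, 101, 100, 101, 99, 99, 98, 101, 99, 103, 103, 104, 100, 102, 102, 104, 103, 100, 102, 102, 97, 100, 97, 94, 98, 97, 95, 97, 98, 97, 97, 100, 99, 98, 99, 96, 98, 99, 97, 97, 100, 88, 81, 56, 33, 23, 21, 20, 26, 12, 24, 23, 18]
[320.19264155 270.17107258] [ 0.57548814 -0.20629918  0.2605    ] [ 0.57040018 -0.19184254  0.1735    ]
```

Emit:
servo_tool(translation=[[-0.003, 0.01, 0], [-0.009, 0.03, 0], [-0.016, 0.05, 0], [-0.022, 0.07, 0], [-0.0255, 0.08, 0], [-0.0255, 0.08, -0.02], [-0.0255, 0.08, -0.04], [-0.0255, 0.08, -0.05]], twist=[[0, 0, 0], [0, 0, 0], [0, 0, 0], [0, 0, 0], [0, 0, 0], [0, 0, 0], [0, 0, 0], [0, 0, 0]])

```text
time: 6.3
tcp_pos: [0.5503, -0.1251, 0.1719]
orientation: [0.698, -0.698, -0.114, 0.115]
force: [0.3, 0.2, -2.5]
gripper_width: 0.0204
```

```bash
cat > s.py <<'E'
from h import *
import sys
a=grab('wrist')['pixels'];b=grab('side')['pixels']
s=env.read_state();t=s['tcp_pos'];print(s['time'],np.round(t,4),np.round(s['orientation'],4),s['force'],s['gripper_width'], 'X',.948*t[0]+.317*t[1],'Y',-.317*t[0]+.948*t[1])
cv2.imwrite('pics/%s.png'%sys.argv[1],np.hstack([cv2.resize(a[150:400,170:470],(400,333)),cv2.resize(b[90:215,270:420],(400,333),interpolation=cv2.INTER_CUBIC)]))
E
python3 s.py n5
```

```text
6.4 [ 0.5504 -0.1255  0.1723] [ 0.698  -0.6975 -0.1138  0.1151] [-0.14681025  0.68893878 -2.98857791] 0.020145955893594313 X 0.4820318912749653 Y -0.29344036918814553
```

View pics/n5.png

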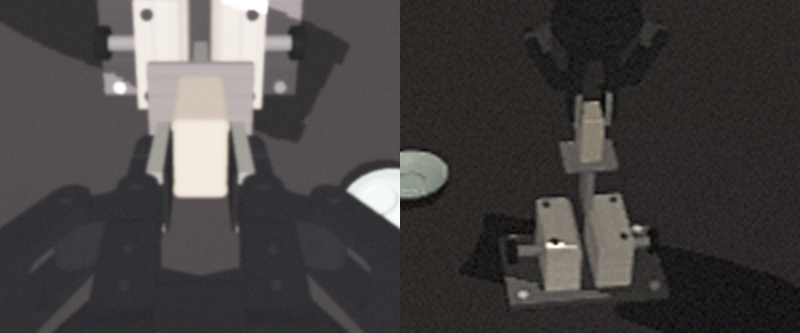

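The blade is centred over the gap: in the wrist crop, collar centre is about 201 and jaw centre about 200. The side view shows it upright. Lowering now.

Emit:
servo_tool(translation=[[-0.0007, -0.0002, -0.01], [-0.0007, -0.0002, -0.02], [-0.0007, -0.0002, -0.03], [-0.0007, -0.0002, -0.04], [-0.0007, -0.0002, -0.05], [-0.0007, -0.0002, -0.06], [-0.0007, -0.0002, -0.069], [-0.0007, -0.0002, -0.076]], twist=[[0, 0, 0], [0, 0, 0], [0, 0, 0], [0, 0, 0], [0, 0, 0], [0, 0, 0], [0, 0, 0], [0, 0, 0]])

```text
time: 7.2
tcp_pos: [0.5502, -0.1262, 0.0963]
orientation: [0.698, -0.698, -0.114, 0.114]
force: [0.5, -0.3, -3.1]
gripper_width: 0.0201
```

Emit:
servo_tool(translation=[[0, 0, 0], [0, 0, -0.001], [0, 0, -0.002], [0, 0, -0.003], [0, 0, -0.004], [0, 0, -0.005], [0, 0, -0.005], [0, 0, -0.005]], twist=[[0, 0, 0], [0, 0, 0], [0, 0, 0], [0, 0, 0], [0, 0, 0], [0, 0, 0], [0, 0, 0], [0, 0, 0]])

```text
time: 8.0
tcp_pos: [0.5503, -0.1262, 0.0922]
orientation: [-0.698, 0.698, 0.114, -0.114]
force: [0.4, 0.5, -1.7]
gripper_width: 0.0201
```

```bash
python3 s.py n6
```

```text
8.1 [ 0.5503 -0.1262  0.0922] [-0.6978  0.6978  0.1143 -0.1142] [-0.26930286  0.31578751 -3.02037073] 0.019929240958458053 X 0.4817031502983145 Y -0.29409113357970146
```

View pics/n6.png

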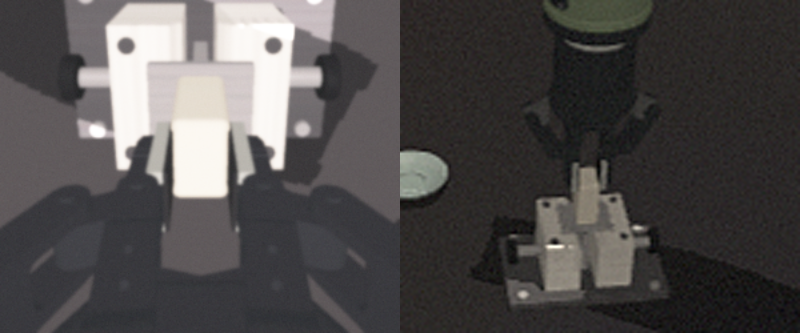

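The blade is well inside with the collar just above both jaws, and the gripper still carries the weight (about −3 N). Now the last 2–3 mm, watching the force.

Emit:
servo_tool(translation=[[0, 0, -0.0005], [0, 0, -0.001], [0, 0, -0.0015], [0, 0, -0.002], [0, 0, -0.0025], [0, 0, -0.003], [0, 0, -0.003], [0, 0, -0.003]], twist=[[0, 0, 0], [0, 0, 0], [0, 0, 0], [0, 0, 0], [0, 0, 0], [0, 0, 0], [0, 0, 0], [0, 0, 0]])

```text
time: 8.9
tcp_pos: [0.5504, -0.1262, 0.0897]
orientation: [-0.698, 0.698, 0.114, -0.114]
force: [-2.8, 0.8, 8.5]
gripper_width: 0.0202
```

Contact at z 0.0897, exactly the height expected for home, with +8.5 N. Releasing.

Emit:
servo_tool(translation=[[0, 0, 0.0005], [0, 0, 0.0005], [0, 0, 0.0005], [0, 0, 0.0005], [0, 0, 0.0005], [0, 0, 0.0005], [0, 0, 0.0005], [0, 0, 0.0005]], twist=[[0, 0, 0], [0, 0, 0], [0, 0, 0], [0, 0, 0], [0, 0, 0], [0, 0, 0], [0, 0, 0], [0, 0, 0]], jaw=1)

```text
time: 9.7
tcp_pos: [0.5503, -0.1262, 0.0896]
orientation: [-0.698, 0.698, 0.114, -0.114]
force: [-0.1, 0.1, -0.6]
gripper_width: 0.0853
```

Emit:
servo_tool(translation=[[0, 0, 0.003], [0, 0, 0.01], [0, 0, 0.025], [0, 0, 0.045], [0, 0, 0.07], [0, 0, 0.1], [0, 0, 0.12], [0, 0, 0.13]], twist=[[0, 0, 0], [0, 0, 0], [0, 0, 0], [0, 0, 0], [0, 0, 0], [0, 0, 0], [0, 0, 0], [0, 0, 0]])

```text
time: 10.5
tcp_pos: [0.5507, -0.1263, 0.2218]
orientation: [-0.698, 0.698, 0.115, -0.113]
force: [0.4, 0.8, 0.1]
gripper_width: 0.0855
```

```bash
cat >> s.py <<'E'
c=grab('side')['pixels'];w=grab('wrist')['pixels']
cv2.imwrite('pics/fin.png',np.hstack([cv2.resize(w[100:400,140:500],(400,333)),cv2.resize(c[130:340,220:400],(390,455))[:333] if 0 else cv2.resize(c[130:340,220:400],(285,333),interpolation=cv2.INTER_CUBIC)]))
E
python3 s.py n7
```

```text
10.6 [ 0.5506 -0.1262  0.2207] [-0.6976  0.698   0.1148 -0.1137] [-0.10656015 -0.23320498 -1.0718475 ] 0.08508917593746311 X 0.4819617124708753 Y -0.29421592799225227
```

View pics/fin.png

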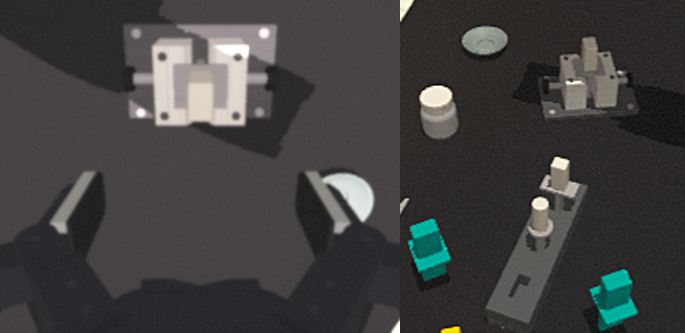

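The gauge stands upright in the gap with its collar on both jaws, about half-way along. The other two gauges are still in the rack and the gripper is clear. Handing in.

```bash
python3 -c "
from station import env
print(env.finish_job())"
```

```text
the job is handed in; nothing more can be done
None
```

The broad gauge is in the test grip, and I handed the job in at about 10.6 s. I picked it from the end slot of the rack and held it until its blade was deep in the gap. I let go only after the collar touched the jaws.

- **Seating:** contact came at TCP z 0.0897 m, the height worked out for fully home, with about 8.5 N on the wrist.
- **Last pictures:** the gauge stands upright, with its collar on both jaws about half-way along. The narrow gauge and pin gauge are still in the rack, the look-alikes I could see had not moved, and the open gripper is clear above.
- **Disagreements:** the estimates of the gap's centre differed by up to about 5 mm along the jaws, where there is room to spare, and by under 1 mm across the gap. The finger opening read 20 mm on the 22 mm handle.

No check failed.

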